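# Run the jar carriage to the bay and stop it there

### The arm

A 6-joint arm with a two-finger parallel gripper is mounted at the origin on the work surface. World frame = base frame: x ahead of the robot, y to its left, z up, the work surface at z = 0. Lengths are in m, angles in degrees, forces in N, time in s.
With the tool pointing down it reaches from about 0.35 to 0.85 m from the base axis. Payload 8.1 kg.
Tool frame: the origin (TCP) lies between the finger pads; the fingertips stand 8 mm ahead of it and the grasp point (between the pads) lies 11 mm behind it (tip_extent is the z of the fingertips in the tool frame, in m); z points along the fingers, y is the line along which they close (so a half turn about z gives the same grasp; the last joint's range is limited). The gripper opens to 85 mm and grips with 20 to 120 N. Pads are 22 mm wide; open, the fingers measure 114 mm over their backs; the gripper's body (76 mm by 85 mm) begins 54 mm behind the grasp point. The pads swing forward as they close: fully open they stand 13 mm farther back than shut.
Start: joints at [-77.773, 7.471, 85.268, -0, 87.261, -4.893], TCP at [0.177, -0.573, 0.239] pointing down, gripper open.
Joint ranges: [-169.43, 169.43], [-51.17, 129.36], [1.28, 143.12], [-76.62, 256.62], [0, 156.53], [-152.29, 152.29]. Speed limits (degrees/s): [136.94, 136.94, 159.86, 180, 180, 180].

### API

Orientations are given as a 3x3 rotation matrix whose columns are the frame's x, y, z axes.
In Python, from bench import get_state, camera, close_job, tip_extent gives the robot as it stands.
- The arm moves only by the tool arm_command, never from a script. Its arguments are lists of equal length, an entry for each row: "offset": the shift along the tool's x, y, z in units of 40 mm (1.0 is 40 mm), a list of three; "angular": the turn, a rotation vector about the tool's x, y, z in units of 8 degrees (1.0 is 8 degrees), a list of three. A call has exactly 10 rows; each row shifts and turns the commanded pose from where the row before left it, along the tool's axes as they then stand; what a row does not reach is not made up. A row lasts 1/10 s, in which the tool goes at most 50 mm and 8.59 degrees, less where a joint would pass 70% of its speed; a pose out of reach is approached as far as the arm can. A call is refused whole if a number of a shift passes 1 or a number of a turn 1, either way. A call with a gripper value outside its range is refused whole. "jaw" is the closure, from 0 (fully open) to 1 (shut), set as the call begins (left out, the last holds). The fingers move at their own pace and stop on an object; "force" is the grip in N (left out, the last holds). Time passes only in rows, so rows that do not move let the fingers close, or fill a call up. It gives the time, the measured TCP pose, the force, the opening and the grip force at its end, in the units of the state.
- get_state(): the state, without advancing time (a new reading comes with each control period).
- camera(name): name is "scene" or "top" or "wrist"; returns a dict with "frame" (420x560x3 uint8, red, green, blue), "fx", "fy", "cx", "cy" (pixels), "position" and "rotation" of the camera in the world; the wrist camera has in their place "mount" (4x4, takes a point from camera to tool coordinates, whose origin is the TCP and whose axes are the flange's). Camera axes: x right, y down, z forward; pixel columns grow to the right and rows downward; lengths in m; the calibration is good to about 2 mm. A picture is of the moment at which its call begins: read the wrist's pose just before it. There is no depth.
- close_job(): hands the job in; it is judged then, once.
The state is a dict: "t": time; "joints": joint angles; "qd": joint speeds; "tau": joint torques, N m; "position": TCP position; "orientation": TCP orientation; "wrist_force": force on the tool from outside, world axes, zero at the start; "moment": the same for the moment, N m; "gripper_width": finger opening in m; "grip_force": force on a finger pad.
Only numpy, scipy, OpenCV 4.12 (cv2) and the standard library are available. Lean on these libraries where they do the work, as an engineer would, in place of code of your own. Each camera call takes 0.05 s, during which the arm holds its last target. There are 200 camera calls.

### The job

Push the loaded carriage along its rail from the far right until the crate stands centred in front of the mouth of the roller bay, and bring it to rest there without ever running it into an end stop. It rolls on almost without friction, so brake it by hand as well as push it: work gently, touching it only on the two sprung plates at its ends, never the crate or jars, and never grip it. Let go, see that it stands still on its own for a couple of seconds before you finish, and leave everything else on the table where it is.

Things in the scene. Friction and masses are not known exactly. Their poses are not given: they have to be found in the camera images.
- rail: Straight aluminium rail, 745 x 70 mm, fixed on the table (place and yaw vary). Origin at table height on its centre line. Its y axis runs along it, the way the carriage must travel (to the robot's left); x points away from the robot. Its end-stop blocks are 80 mm wide, tops 50 mm above the table; they stop the carriage when carriage is at rail y = +215 mm (left) and -270 mm (right).
- carriage: The carriage, free to slide along the rail's y on ball bushings; axes as the rail's, origin at table height at its middle. Deck 130 x 196 mm, top at 47 mm. Mass with crate and plates about 4.2 kg nominal (3.2 to 5.4). Drag about 0.8 N per m/s plus 0.012 N dry friction: coasts with a time constant of some 5 s. Starts at rest near the right end, rail y -240 to -170 mm.
- crate: Wooden crate 128 x 180 mm (180 along the rail) with six clear black-lidded jars, fast on the carriage deck, with the deck and the dark steel spring housings at its ends (100 mm wide, outer faces 98 mm either side of the carriage's middle). Origin and axes as carriage. Highest point 122 mm above the table. Not to be touched.
- rear_face (a point): Middle of the outer face of the rear (right) plate, 95 mm above the table. Grey plastic plate, 110 mm wide, 12 thick, from 55 to 135 mm above the table. Unpressed its face is 123 mm behind the carriage's middle. Springs behind it: 500 N/m in all, no preload, stroke 12 mm (6 N), then solid; little damping, they bounce back. Push here to drive the carriage left.
- front_face (a point): Middle of the outer face of the like plate at the front (left) end, 123 mm ahead of the carriage's middle when unpressed; same size, height and springs. Push here, against the motion, to brake.
- bay: Receiving bay beyond the rail: roller table 206 mm wide between two steel fences with flared mouths, tops 85 mm above the table, beginning about 80 mm from the rail's centre line. Origin on the table under the bay's middle, axes as the rail's. The crate is centred when carriage has the same y as bay along the rail. Bay's y on the rail varies from 80 to 160 mm.
- spray_bottle: Bystander: clear spray bottle with white trigger head, 72 mm diameter, 181 mm high; origin under its foot.
- pump_bottle: Bystander: white pump bottle with black pump, 66 mm diameter, 181 mm high; origin under its foot.
- lotion_bottle: Bystander: white lotion bottle, 60 mm diameter, 130 mm high; origin under its foot.
- spare_jar: Bystander: clear jar with black lid on the robot's side of the rail, 72 mm diameter, 85 mm high; origin under its foot.
- soap_box: Bystander: flat cardboard box 90 x 60 x 35 mm on the robot's side of the rail; origin under it.
- squeegee: Bystander: window squeegee lying flat, blade 250 mm, blue handle 120 mm; origin under the blade's middle.

How it is judged (in metres and radians):
On the way:
1. the carriage is at rest with the crate centred before the bay, for a second (y of carriage in the frame of bay between -0.012 and 0.012 m and linear speed of carriage below 0.008 m/s), for 1 s.
At the end, for the whole second after the job is handed in: The carriage stands within 12 mm of the bay's centre line, measured along the rail, at less than 8 mm/s, untouched, after it has been at rest there for 1 s; it never ran into an end stop (all of step 1).
It fails at once if the carriage struck an end stop (y of carriage in the frame of rail above 0.213 m or y of carriage in the frame of rail below -0.268 m).
It fails at once if the carriage was gripped, slammed or shoved hard (over 12 N) (contact force between the arm and carriage above 12 N).
It fails at once if the crate, jars, deck or spring housings were touched (contact force between the arm and crate above 1 N).
It fails at once if another thing was disturbed (distance of any of spray_bottle, pump_bottle, lotion_bottle, spare_jar, soap_box, squeegee from where it was at the start of the episode above 0.02 m or angle between any of spray_bottle, pump_bottle, lotion_bottle, spare_jar, soap_box, squeegee's own z axis and vertical above 0.3 rad).
It also fails if it takes over 38 s, if anything falls off the work surface, if the arm or the gripper's body presses on something with over 40 N, if the wrist force passes 120 N, or if a joint passes its speed limit or range.

## Working session

There is one attempt and no reset: what is moved stays moved. The work goes in short steps, Python scripts to look and compute and a tool call to move; the robot and the scene stay as the last step left them, time stands still between calls to the robot, and variables do not carry over. Pictures are saved under pics/ and viewed, at most 10 in all, crops included, and the job is handed in when it is done.

Besides the shell and the picture viewer there is one more tool, called after "Emit:" as name(argument=value, ...), one argument or row to a line, values as JSON. arm_command: Moves the arm, as the interface text tells. Its arguments: {"type":"object","properties":{"offset":{"type":"array","items":{"type":"array","items":{"type":"number"}}},"angular":{"type":"array","items":{"type":"array","items":{"type":"number"}}},"jaw":{"type":"number"},"force":{"type":"number"}},"required":["offset","angular"]}

```bash
mkdir -p pics; python3 - <<'E'
from bench import *
import cv2,numpy as np
s=get_state();print(s['t'],s['position'],s['orientation'],s['gripper_width'],tip_extent if not callable(tip_extent) else tip_extent())
for n in("scene","top"):
    c=camera(n);cv2.imwrite(f"pics/{n}0.png",c['frame'][:,:,::-1]);np.savez(f"{n}0.npz",**c)
    print(n,c['fx'],c['fy'],c['cx'],c['cy'],np.round(c['position'],4),np.round(c['rotation'],4).tolist())
E
```

```text
0.0 [ 0.17653491 -0.57289635  0.23825406] [[ 9.55692485e-01  2.94366665e-01 -3.76185814e-04]
 [ 2.94366859e-01 -9.55690840e-01  1.78089391e-03]
 [ 1.64718463e-04 -1.81272356e-03 -9.99998343e-01]] 0.08563224296476986 0.008
scene 417.52464568091943 417.52464568091943 280.4681302576638 208.27256448967415 [ 0.886  -0.4578  0.9593] [[0.8565, 0.4212, -0.2982], [0.516, -0.7081, 0.482], [-0.0081, -0.5667, -0.8239]]
top 443.0306167943835 443.0306167943835 272.56538273952606 201.01458721853038 [0.4504 0.0453 1.1494] [[-0.0133, -0.9936, 0.1124], [-0.9998, 0.0118, -0.0146], [0.0132, -0.1126, -0.9936]]
```

View pics/top0.png

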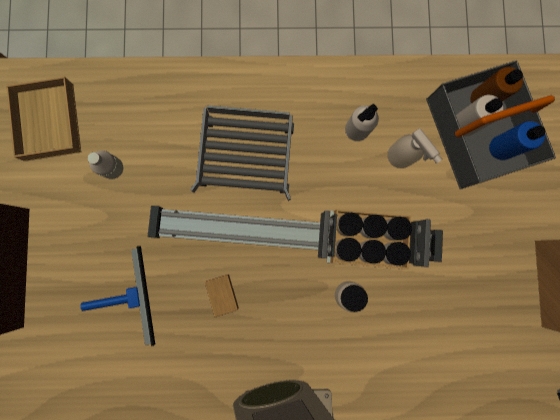

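View pics/scene0.png

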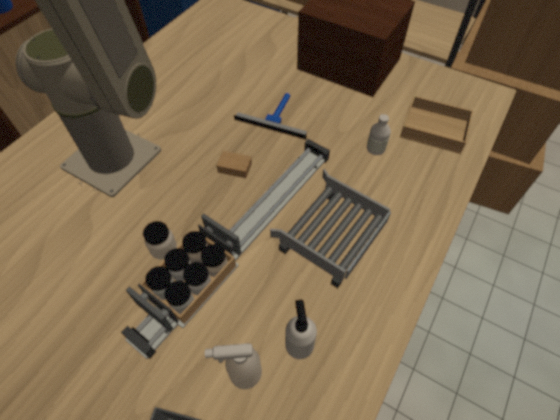

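The top view shows the rail running from the left stop (155,222) to the right stop (436,246). The carriage plates are near (325,237) and (422,243), and the bay fences near (203,150) and (290,155). The scene view agrees. I'll zoom in for precise pixels.

```bash
python3 - <<'E'
import cv2
i=cv2.imread("pics/top0.png")[95:275,140:450]
i=cv2.convertScaleAbs(i,alpha=1.6,beta=15)
cv2.imwrite("pics/crop.png",cv2.resize(i,None,fx=2.5,fy=2.5,interpolation=cv2.INTER_CUBIC))
E
```

```text
(no output)
```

View pics/crop.png

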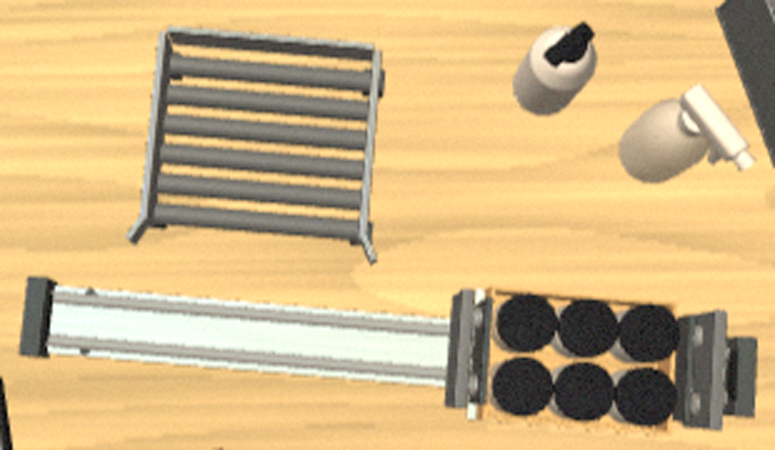

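The crop shows the stop tops, the fence tops (left (166,33)–(150,213), right (378,50)–(363,235)), the rear plate's top outer edge (726,312)–(718,430) and the front plate's (460,291)–(449,405). I'll cast these as rays.

```bash
cat > h.py <<'E'
import numpy as np,cv2
C=dict(np.load('top0.npz'))
def P(uv,z,C=C):
    d=C['rotation']@np.array([(uv[0]-C['cx'])/C['fx'],(uv[1]-C['cy'])/C['fy'],1.]);p=C['position']
    return p+d*(z-p[2])/d[2]
def cr(u,v,z): return P((u/2.5+140,v/2.5+95),z)
def lids(f):
    g=cv2.cvtColor(f,cv2.COLOR_RGB2GRAY);m=(g<28).astype(np.uint8);m[:195]=0;m[275:]=0;m[:,:150]=0
    n,l,s,c=cv2.connectedComponentsWithStats(cv2.morphologyEx(m,cv2.MORPH_OPEN,np.ones((5,5),np.uint8)))
    return [(c[i],s[i,4]) for i in range(1,n) if 200<s[i,4]<900]
E
python3 - <<'E'
from h import *
L=[cr(27,278,.05),cr(20,355,.05)];R=[cr(756,338,.05),cr(750,415,.05)]
l=sum(L)/2;r=sum(R)/2;d=(l-r);print('rail len',np.linalg.norm(d));uy=d/np.linalg.norm(d);ux=np.array([uy[1],-uy[0],0]);o=(l+r)/2
print('o',o,'uy',uy,'yaw',np.degrees(np.arctan2(-uy[0],uy[1])))
f=lambda p:np.round([(p-o)@ux,(p-o)@uy],4)
for n,u,v,z in [('stopL in',52,280,.05),('stopL in',46,356,.05),('LF top',166,33,.085),('LF mouth',150,213,.085),('RF',378,50,.085),('RFm',363,235,.085),('flareL',132,240,.085),('flareR',374,262,.085),('rear',726,312,.135),('rear',718,430,.135),('front',460,291,.135),('front',449,405,.135),('front in?',473,291,.135),('front in',464,405,.135)]: print(n,f(cr(u,v,z)))
for c,a in lids(C['frame']): p=P(c,.122);print(np.round(c,1),a,f(p),np.round(p,4))
E
```

```text
rail len 0.7258806310966812
o [ 0.49291149 -0.02663374  0.05      ] uy [0.09455429 0.99551971 0.        ] yaw -5.4256670679483054
stopL in [0.0383 0.3389]
stopL in [-0.0371  0.3365]
LF top [0.2888 0.2451]
LF mouth [0.1083 0.2429]
RF [0.2895 0.0348]
RFm [0.104  0.0352]
flareL [0.0805 0.2576]
flareR [0.0786 0.0225]
rear [ 0.0532 -0.3025]
rear [-0.055  -0.2996]
front [ 0.0523 -0.0564]
front [-0.0524 -0.0535]
front in? [ 0.0533 -0.0683]
front in [-0.0513 -0.0671]
[350.5 223.7] 414 [ 0.0301 -0.1215] [ 0.5114 -0.1504  0.122 ]
[387.4 226.8] 862 [ 0.0299 -0.2076] [ 0.5031 -0.2361  0.122 ]
[348.9 249.3] 417 [-0.0294 -0.1213] [ 0.4522 -0.1446  0.122 ]
[385.8 252.4] 874 [-0.0294 -0.207 ] [ 0.444 -0.23   0.122]
```

Consistent: yaw is −5.43°, the carriage is at s=−0.178 and the bay at s=+0.140. That makes 0.318 m of travel. Moving in behind the rear plate.

Emit:
arm_command(
  offset=[
    [0, 0, 0],
    [0, 0, 0],
    [0, 0, 0],
    [0.75, -0.65, 0],
    [0.75, -0.65, 0],
    [0.75, -0.65, 0],
    [0.75, -0.65, 0],
    [0.75, -0.65, 0],
    [0.75, -0.65, 0],
    [0.75, -0.65, 0],
  ],
  angular=[
    [0, 0, 0.94],
    [0, 0, 0.94],
    [0, 0, 0.94],
    [0, 0, 0],
    [0, 0, 0],
    [0, 0, 0],
    [0, 0, 0],
    [0, 0, 0],
    [0, 0, 0],
    [0, 0, 0],
  ],
  jaw=1,
  force=20,
)

```text
t: 1.1
position: [0.4039, -0.4108, 0.2388]
orientation: [[0.995, -0.095, -0.0], [-0.095, -0.995, 0.001], [-0.001, -0.001, -1.0]]
wrist_force: [0.4, -0.3, 0.1]
gripper_width: -0.0001
grip_force: 0.0
```

```bash
cat >> h.py <<'E'
O=np.array([.49291,-.02663,0]);UY=np.array([.09455,.99552,0]);UX=np.array([.99552,-.09455,0])
def hand():
    from bench import get_state
    s=get_state();p=np.array(s['position']);R=np.array(s['orientation'])
    print('t',s['t'],'hand ux,s,z',np.round([(p-O)@UX,(p-O)@UY,p[2]],4),'F',np.round(s['wrist_force'],2),'Fs',round(float(np.dot(s['wrist_force'],UY)),2))
    return p,R
def go(ux,s,z):
    p,R=hand();t=O+ux*UX+s*UY;t[2]=z
    print('units to target',np.round(R.T@(t-p)/.04,3), 'rotz deg',np.round(np.degrees(np.arctan2((R.T@-UY)[0],(R.T@-UY)[1])),2))
E
python3 -c "
from h import *
go(0,-.345,.105)"
```

```text
t 1.1 hand ux,s,z [-0.0523 -0.3909  0.2388] F [ 0.36 -0.31  0.07] Fs -0.28
units to target [ 1.308 -1.145  3.345] rotz deg 0.02
```

Emit:
arm_command(
  offset=[
    [0.44, -0.38, 0.4],
    [0.44, -0.38, 0.5],
    [0.43, -0.38, 0.5],
    [0, 0, 0.5],
    [0, 0, 0.5],
    [0, 0, 0.5],
    [0, 0, 0.44],
    [0, 0, 0],
    [0, 0, 0],
    [0, 0, 0],
  ],
  angular=[
    [0, 0, 0],
    [0, 0, 0],
    [0, 0, 0],
    [0, 0, 0],
    [0, 0, 0],
    [0, 0, 0],
    [0, 0, 0],
    [0, 0, 0],
    [0, 0, 0],
    [0, 0, 0],
  ],
)

```text
t: 2.1
position: [0.46, -0.3723, 0.107]
orientation: [[0.995, -0.095, 0.001], [-0.095, -0.995, -0.001], [0.001, 0.001, -1.0]]
wrist_force: [0.1, -0.4, 0.1]
gripper_width: -0.0001
grip_force: 0.0
```

```bash
python3 - <<'E'
from h import *
from bench import camera
import cv2
go(0,-.316,.105)
c=camera('top');f=c['frame'];cv2.imwrite('pics/a.png',cv2.resize(f[150:330,240:470,::-1],None,fx=3,fy=3))
for q,a in lids(f):print(q,a,(P(q,.122)-O)@UY)
E
```

```text
t 2.1 hand ux,s,z [-1.000e-04 -3.472e-01  1.070e-01] F [ 0.08 -0.43  0.09] Fs -0.42
units to target [ 0.003 -0.781  0.049] rotz deg 0.02
[350.37470167 223.6849642 ] 419 -0.12116983383260235
[387.31308411 226.74883178] 856 -0.20746951508176267
[454.72244898 243.8       ] 245 -0.36602907700429227
[348.78333333 249.36666667] 420 -0.12114929447996595
[385.85337915 252.41924399] 873 -0.2071866687739817
```

View pics/a.png

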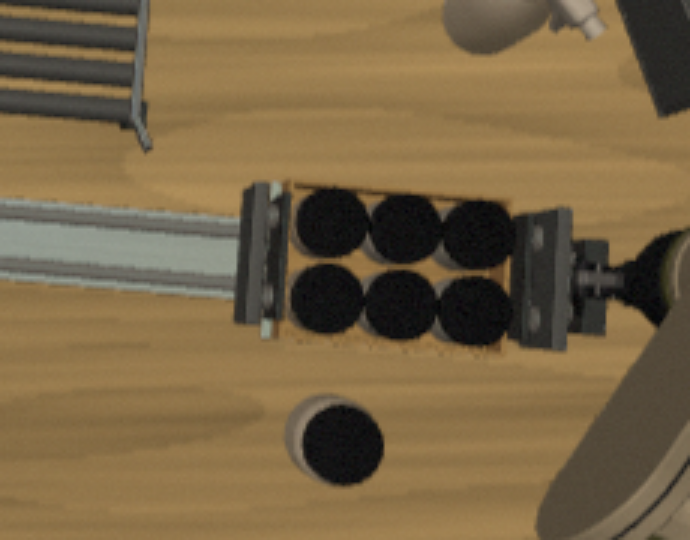

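Emit:
arm_command(
  offset=[
    [0, -0.2, 0],
    [0, -0.2, 0],
    [0, -0.14, 0],
    [0, -0.14, 0],
    [0, -0.14, 0],
    [0, -0.14, 0],
    [0, -0.14, 0],
    [0, -0.14, 0],
    [0, -0.14, 0],
    [0, -0.14, 0],
  ],
  angular=[
    [0, 0, 0],
    [0, 0, 0],
    [0, 0, 0],
    [0, 0, 0],
    [0, 0, 0],
    [0, 0, 0],
    [0, 0, 0],
    [0, 0, 0],
    [0, 0, 0],
    [0, 0, 0],
  ],
)

```text
t: 3.15
position: [0.4652, -0.3105, 0.1056]
orientation: [[0.996, -0.095, -0.0], [-0.095, -0.996, 0.0], [-0.0, -0.0, -1.0]]
wrist_force: [0.0, -2.0, 0.1]
gripper_width: 0.0003
grip_force: 0.0
```

```bash
cat >> h.py <<'E'
def track(n=3,save=None):
    from bench import camera,get_state
    for k in range(n):
        t=get_state()['t'];f=camera('top')['frame'];o=[]
        if save and k==n-1: cv2.imwrite(save,f[:,:,::-1])
        for q,a in lids(f):
            p=P(q,.122)-O; o.append((round(float(p@UY),4),round(float(p@UX),3),int(a)))
        print(round(t,3),sorted(o))
E
python3 -c "
from h import *
hand();track(4);hand()"
```

```text
t 3.15 hand ux,s,z [-0.0008 -0.2852  0.1056] F [ 0.03 -2.01  0.11] Fs -2.0
3.15 [(-0.1962, -0.029, 437), (-0.1685, 0.03, 847), (-0.1386, -0.029, 411), (-0.0828, 0.03, 408), (-0.0821, -0.029, 410)]
3.2 [(-0.1918, -0.029, 432), (-0.1916, 0.03, 427), (-0.1346, 0.03, 409), (-0.1343, -0.029, 420), (-0.0774, 0.03, 404), (-0.0773, -0.029, 413)]
3.25 [(-0.1868, 0.03, 431), (-0.1588, -0.029, 854), (-0.1301, 0.03, 406), (-0.0729, 0.031, 408), (-0.0727, -0.029, 400)]
3.3 [(-0.1823, 0.03, 428), (-0.1819, -0.029, 438), (-0.1249, 0.03, 409), (-0.1245, -0.029, 415), (-0.0683, 0.031, 394), (-0.068, -0.029, 406)]
t 3.35 hand ux,s,z [-0.0007 -0.2857  0.1057] F [-0.23  0.02 -0.56] Fs -0.0
```

Released at about 0.093 m/s, carriage at −0.125. Flying the hand over to the front.

Emit:
arm_command(
  offset=[
    [0, 0, -1],
    [0, 0, -1],
    [0, -1, -0.1],
    [0, -1, 0],
    [0, -1, 0],
    [0, -1, 0],
    [0, -1, 0],
    [0, -1, 0],
    [0, -1, 0],
    [0, -1, 0],
  ],
  angular=[
    [0, 0, 0],
    [0, 0, 0],
    [0, 0, 0],
    [0, 0, 0],
    [0, 0, 0],
    [0, 0, 0],
    [0, 0, 0],
    [0, 0, 0],
    [0, 0, 0],
    [0, 0, 0],
  ],
)

```text
t: 4.35
position: [0.4956, 0.0087, 0.19]
orientation: [[0.995, -0.095, 0.001], [-0.095, -0.995, -0.0], [0.001, 0.0, -1.0]]
wrist_force: [0.9, -0.5, 0.5]
gripper_width: 0.0003
grip_force: 0.0
```

```bash
python3 -c "
from h import *
track(1);go(0,.3,.105)"
```

```text
4.35 []
t 4.4 hand ux,s,z [-0.001   0.0407  0.1899] F [-0.58  2.9  -0.16] Fs 2.83
units to target [ 0.035 -6.474  2.147] rotz deg -0.1
```

Emit:
arm_command(
  offset=[
    [0, -1, 0],
    [0, -1, 0],
    [0, -1, 0],
    [0, -1, 0],
    [0, -1, 0],
    [0, -1, 0],
    [0, -0.45, 0.55],
    [0, 0, 0.8],
    [0, 0, 0.8],
    [0, 0, 0],
  ],
  angular=[
    [0, 0, 0],
    [0, 0, 0],
    [0, 0, 0],
    [0, 0, 0],
    [0, 0, 0],
    [0, 0, 0],
    [0, 0, 0],
    [0, 0, 0],
    [0, 0, 0],
    [0, 0, 0],
  ],
)

```text
t: 5.4
position: [0.5165, 0.2627, 0.0982]
orientation: [[0.995, -0.095, -0.009], [-0.095, -0.996, -0.004], [-0.008, 0.004, -1.0]]
wrist_force: [-1.4, -0.9, -0.3]
gripper_width: 0.0005
grip_force: 0.0
```

```bash
python3 -c "
from h import *
hand();track(4,'pics/b.png');go(0,.3,.105)"
```

```text
t 5.4 hand ux,s,z [-0.0039  0.2902  0.0982] F [-1.42 -0.85 -0.31] Fs -0.98
5.4 [(-0.0161, -0.029, 384), (-0.015, 0.031, 396), (0.0412, -0.028, 382), (0.0414, 0.03, 393), (0.0943, 0.032, 312), (0.0959, -0.028, 283)]
5.45 [(-0.012, 0.031, 396), (-0.0117, -0.029, 372), (0.0435, 0.03, 339), (0.0443, -0.028, 368), (0.0978, 0.031, 296), (0.1014, -0.029, 343)]
5.5 [(-0.0096, 0.031, 384), (-0.0087, -0.028, 394), (0.0464, -0.027, 344), (0.047, 0.031, 352), (0.0999, -0.028, 257), (0.1029, 0.032, 341)]
5.55 [(-0.006, 0.031, 386), (-0.0059, -0.027, 378), (0.0498, -0.028, 349), (0.0498, 0.032, 361), (0.1025, -0.028, 278), (0.1049, 0.031, 326)]
t 5.6 hand ux,s,z [0.0009 0.2924 0.106 ] F [0.46 0.03 0.41] Fs 0.07
units to target [-0.024 -0.189  0.026] rotz deg 0.05
```

View pics/b.png

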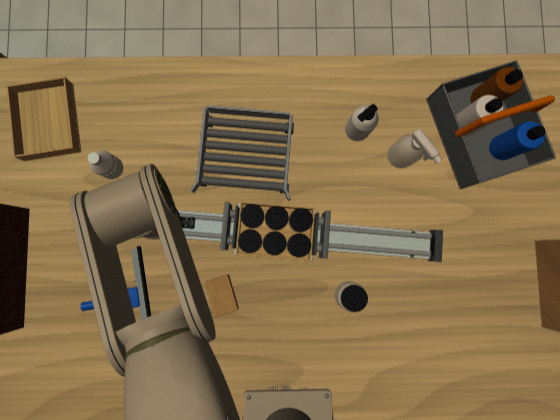

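The carriage is at about 0.05 and moving at 0.06 m/s, with the hand ahead of the front plate near (185,222). I'll wait slightly closer, then re-measure.

Emit:
arm_command(
  offset=[
    [0, 0.17, 0],
    [0, 0.17, 0],
    [0, 0.17, 0],
    [0, 0, 0],
    [0, 0, 0],
    [0, 0, 0],
    [0, 0, 0],
    [0, 0, 0],
    [0, 0, 0],
    [0, 0, 0],
  ],
  angular=[
    [0, 0, 0],
    [0, 0, 0],
    [0, 0, 0],
    [0, 0, 0],
    [0, 0, 0],
    [0, 0, 0],
    [0, 0, 0],
    [0, 0, 0],
    [0, 0, 0],
    [0, 0, 0],
  ],
)

```text
t: 6.6
position: [0.518, 0.244, 0.1036]
orientation: [[0.996, -0.095, -0.0], [-0.095, -0.996, -0.0], [-0.0, 0.0, -1.0]]
wrist_force: [-0.5, 0.1, -0.3]
gripper_width: -0.0002
grip_force: 0.0
```

```bash
python3 -c "
from h import *
track(2);hand()"
```

```text
6.6 [(0.0539, 0.031, 357), (0.0549, -0.028, 361), (0.1082, -0.027, 321), (0.109, 0.031, 336)]
6.65 [(0.056, 0.031, 357), (0.0572, -0.028, 379), (0.1105, 0.03, 319), (0.1142, -0.028, 354), (0.164, -0.029, 218)]
t 6.7 hand ux,s,z [-0.0005  0.2717  0.1037] F [0.33 0.46 0.44] Fs 0.49
```

Emit:
arm_command(
  offset=[
    [0, -0.05, 0],
    [0, -0.05, 0],
    [0, -0.05, 0],
    [0, -0.05, 0],
    [0, -0.05, 0],
    [0, -0.05, 0],
    [0, -0.05, 0],
    [0, -0.05, 0],
    [0, -0.06, 0],
    [0, -0.06, 0],
  ],
  angular=[
    [0, 0, 0],
    [0, 0, 0],
    [0, 0, 0],
    [0, 0, 0],
    [0, 0, 0],
    [0, 0, 0],
    [0, 0, 0],
    [0, 0, 0],
    [0, 0, 0],
    [0, 0, 0],
  ],
)

```text
t: 7.7
position: [0.52, 0.2647, 0.1036]
orientation: [[0.995, -0.095, -0.0], [-0.095, -0.995, -0.0], [-0.0, 0.0, -1.0]]
wrist_force: [-0.5, -0.0, -0.2]
gripper_width: 0.0001
grip_force: 0.0
```

```bash
python3 -c "
from h import *
hand();track(4,'pics/c.png');hand()"
```

```text
t 7.7 hand ux,s,z [-0.0006  0.2926  0.1036] F [-0.45 -0.02 -0.22] Fs -0.06
7.7 [(0.085, 0.03, 364), (0.0856, -0.028, 361), (0.1363, -0.028, 257), (0.1386, 0.027, 273)]
7.75 [(0.0856, -0.027, 360), (0.086, 0.031, 351), (0.1381, 0.033, 215), (0.1384, -0.027, 202)]
7.8 [(0.085, 0.031, 366), (0.0858, -0.029, 362), (0.1392, 0.032, 292), (0.1409, -0.028, 282)]
7.85 [(0.0852, 0.031, 351), (0.0856, -0.028, 352), (0.1366, 0.03, 276), (0.1392, -0.028, 255)]
t 7.9 hand ux,s,z [-0.0006  0.2925  0.1036] F [ 0.47 -1.1   0.32] Fs -1.05
```

The carriage appears at rest near s≈0.142 against a target of 0.140. Backing the hand away for a clear view.

Emit:
arm_command(
  offset=[
    [0, -0.3, 0],
    [0, -0.6, 0],
    [0, -0.3, -0.6],
    [0, 0, -1],
    [0, 0, -1],
    [0, -0.8, 0],
    [0, -0.8, 0],
    [0, -0.8, 0],
    [0, 0, 0],
    [0, 0, 0],
  ],
  angular=[
    [0, 0, 0],
    [0, 0, 0],
    [0, 0, 0],
    [0, 0, 0],
    [0, 0, 0],
    [0, 0, 0],
    [0, 0, 0],
    [0, 0, 0],
    [0, 0, 0],
    [0, 0, 0],
  ],
)

```text
t: 8.9
position: [0.5332, 0.409, 0.2071]
orientation: [[0.996, -0.093, -0.001], [-0.093, -0.996, -0.001], [-0.001, 0.001, -1.0]]
wrist_force: [0.3, 0.2, 0.0]
gripper_width: -0.0004
grip_force: 0.0
```

```bash
python3 - <<'E'
from h import *
track(3,'pics/d.png');hand()
i=cv2.imread("pics/d.png")[95:275,140:450]
cv2.imwrite("pics/d2.png",cv2.resize(cv2.convertScaleAbs(i,alpha=1.6,beta=15),None,fx=2.5,fy=2.5,interpolation=cv2.INTER_CUBIC))
E
```

```text
8.9 [(0.0853, 0.031, 384), (0.0855, -0.026, 335), (0.1407, 0.03, 357), (0.1412, -0.028, 353)]
8.95 [(0.0859, 0.03, 397), (0.0863, -0.029, 377), (0.1385, 0.03, 318), (0.1394, -0.031, 297), (0.1903, 0.029, 207), (0.1915, -0.028, 227)]
9.0 [(0.0846, 0.031, 363), (0.0848, -0.028, 355), (0.1363, -0.03, 271), (0.1419, 0.03, 344)]
t 9.05 hand ux,s,z [-4.000e-04  4.359e-01  2.076e-01] F [-0.28 -0.39 -1.01] Fs -0.42
```

View pics/d2.png

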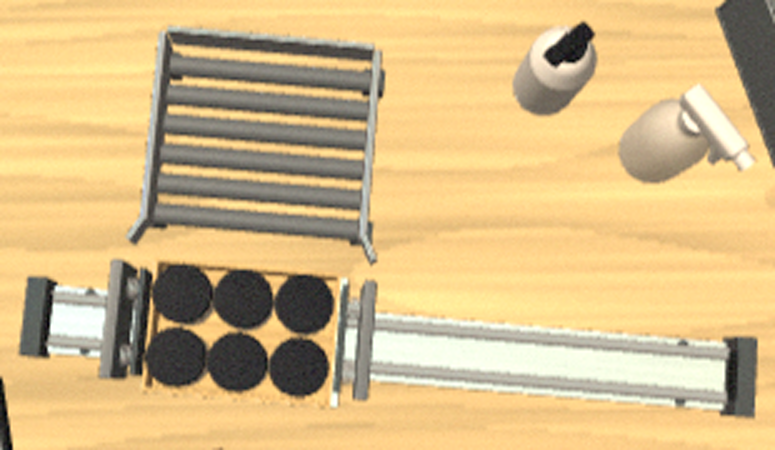

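At rest: the front plate's outer top edge is (113,260)–(101,376) and the rear's (377,282)–(367,400). Cross-checking the centring and drift.

```bash
python3 - <<'E'
from h import *
g=lambda u,v,z:round(float((cr(u,v,z)-O)@UY),4)
print('front',g(113,260,.135),g(101,376,.135),'rear',g(377,282,.135),g(367,400,.135))
print([g(u,v,.122) for u,v in((182,294),(243,298),(304,304),(176,357),(238,362),(299,367))])
E
```

```text
front 0.2642 0.2641 rear 0.0205 0.0213
[0.1997, 0.1429, 0.086, 0.1996, 0.1422, 0.0857]
```

Emit:
arm_command(
  offset=[
    [0, 0, 0],
    [0, 0, 0],
    [0, 0, 0],
    [0, 0, 0],
    [0, 0, 0],
    [0, 0, 0],
    [0, 0, 0],
    [0, 0, 0],
    [0, 0, 0],
    [0, 0, 0],
  ],
  angular=[
    [0, 0, 0],
    [0, 0, 0],
    [0, 0, 0],
    [0, 0, 0],
    [0, 0, 0],
    [0, 0, 0],
    [0, 0, 0],
    [0, 0, 0],
    [0, 0, 0],
    [0, 0, 0],
  ],
)

```text
t: 10.05
position: [0.5337, 0.408, 0.2077]
orientation: [[0.996, -0.095, -0.0], [-0.095, -0.996, 0.0], [-0.0, -0.0, -1.0]]
wrist_force: [0.2, 1.0, -0.1]
gripper_width: -0.0003
grip_force: 0.0
```

```bash
python3 -c "
from h import *
track(3)"
```

```text
10.05 [(0.0848, -0.028, 343), (0.0854, 0.032, 367), (0.1378, 0.031, 309), (0.1391, -0.028, 333), (0.1914, -0.025, 229)]
10.1 [(0.085, -0.028, 366), (0.0852, 0.031, 377), (0.1411, 0.036, 287), (0.1419, -0.028, 353), (0.1939, -0.028, 256)]
10.15 [(0.0849, 0.032, 372), (0.0852, -0.028, 376), (0.1396, 0.03, 343), (0.1406, -0.028, 293), (0.1894, -0.031, 214)]
```

The carriage centre is at about 0.1425 and the bay at 0.140, so it is about 3 mm off. It has stood still, untouched, for over 2 s. Handing in.

```bash
python3 -c "
from bench import close_job
print(close_job())"
```

```text
the job is handed in; nothing more can be done
None
```

The job is handed in: the carriage stands at rest and untouched, about 3 mm from the bay's centre line by the top camera (limit 12 mm), after one push and one brake on the sprung plates, at about 10 s of the 38 s allowed; no verdict came back.

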